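Hold a slide gib home in a mould plate for the fitter's screws

ROBOT

A 6-joint arm with a two-finger parallel gripper is mounted at the origin on the work surface. World frame = base frame: x ahead of the robot, y to its left, z up, the work surface at z = 0. Lengths are in m, angles in degrees, forces in N, time in s.
With the tool pointing down it reaches from about 0.3 to 0.75 m from the base axis. Payload 8.5 kg.
Tool frame: the origin (TCP) lies midway between the tips of the shut fingers; the grasp point (between the pads) lies 19 mm behind it (env.hold_point_z is the distance from the TCP to the grasp point, in m); z points along the fingers, y is the line along which they close (so a half turn about z gives the same grasp; the last joint's range is limited). The gripper opens to 85 mm and grips with 20 to 120 N. Pads are 22 mm wide; open, the fingers measure 114 mm over their backs; the gripper's body (76 mm by 85 mm) begins 54 mm behind the grasp point. The pads swing forward as they close: fully open they stand 13 mm farther back than shut.
Start: joints at [-12.336, 21.807, 74.336, -0, 83.858, -12.336], TCP at [0.55, 0, 0.231] pointing down, gripper open.
Joint ranges: [-178.18, 178.18], [-50.72, 133.34], [12.68, 142.11], [-81.47, 261.47], [9.98, 163.14], [-165.26, 165.26]. Speed limits (degrees/s): [136.94, 136.94, 180, 180, 180, 180].

INTERFACE

Orientations are given as a 3x3 rotation matrix whose columns are the frame's x, y, z axes.
In Python, from rig import observe, get_image, camera_info, env gives the robot as it stands.
- The arm moves only by the tool drive_tool, never from a script. Its arguments are lists of equal length, an entry for each row: "offset": the shift along the tool's x, y, z in units of 40 mm (1.0 is 40 mm), a list of three; "turn": the turn, a rotation vector about the tool's x, y, z in units of 6 degrees (1.0 is 6 degrees), a list of three; "hand": the opening, from 0 (shut) to 1 (fully open). A call has exactly 10 rows; each row shifts and turns the commanded pose from where the row before left it, along the tool's axes as they then stand; what a row does not reach is not made up. A row lasts 1/8 s, in which the tool goes at most 62.5 mm and 10.7 degrees, less where a joint would pass 70% of its speed; a pose out of reach is approached as far as the arm can. A call is refused whole if a number of a shift passes 1 or a number of a turn 1, either way. A call with a gripper value outside its range is refused whole. The fingers move at their own pace and stop on an object; "newtons" is the grip in N (left out, the last holds). Time passes only in rows, so rows that do not move let the fingers close, or fill a call up. It gives the time, the measured TCP pose, the force, the opening and the grip force at its end, in the units of the state.
- observe(): the state, without advancing time (a new reading comes with each control period).
- get_image(name): name is "scene" or "side" or "wrist"; returns the picture (420x560x3 uint8, blue, green, red); there is no depth.
- camera_info(name): a dict with "fx", "fy", "cx", "cy" (pixels), "world_to_cam" (4x4, takes a point from world to camera coordinates). Camera axes: x right, y down, z forward; pixel columns grow to the right and rows downward; lengths in m; the calibration is good to about 2 mm. A picture is of the moment at which its call begins: read the wrist's pose just before it. camera_info takes no time and is no camera call; for the wrist camera it gives the pose at the moment of the call.
- env.close_job(): hands the job in; it is judged then, once.
The state is a dict: "time_s": time; "q": joint angles; "qvel": joint speeds; "joint_efforts": joint torques, N m; "position": TCP position; "tool_rot": TCP orientation; "ft_force": force on the tool from outside, world axes, zero at the start; "wrist_torque": the same for the moment, N m; "grip_width": finger opening in m; "gripper_force": force on a finger pad.
Only numpy, scipy, OpenCV 4.12 (cv2) and the standard library are available. Lean on these libraries where they do the work, as an engineer would, in place of code of your own. Each camera call takes 0.05 s, during which the arm holds its last target. There are 200 camera calls.

TASK

Stand the loose L-shaped gib (the one as long as the gib already screwed to the mould plate) in the bare seat across from it: upright, flat on the recess floor, its lip over the slideway, its end right up to the end wall and its flat back flush along the shoulder. Then be the fitter's third hand: with the fingers hold it pressed against the shoulder, gently and steadily, at about 10 N (never ram it), and finish your program while still holding it so, ready for the screws. Leave the other things on the bench where they are.

Things in the scene. Friction and masses are not known exactly. Their poses are not given: they have to be found in the camera images.
- gib_mid (a point): Centre, half-way up (17 mm), of the loose gib to be held: ground-steel bar of L section, 100 mm long (its x), 24 mm wide overall (its y), 34 mm high, about 0.5 kg, standing upright on the bench with two screw holes in its top. Its flat back is the +y side. Can be gripped from above across the 24 mm, by lip face and back.
- gib_back (a point): Middle of the gib's flat back (+12 mm in its y), half-way up; same axes as gib_mid.
- gib: The same loose gib; origin at the centre of its underside. The leg (y -4 to +12 mm) is full height; the lip (y -12 to -4 mm) overhangs on the -y side over the upper 16 mm only.
- seat (a point): Point on the recess floor of the mould plate, about 58 mm above the bench, where the centre of the gib's underside stands when home; the gib's axes then point as these do. x runs along the shoulder to the end wall, 50 mm from here; y points at the shoulder wall, 12 mm from here; both walls are 8 mm high. Floor rigid, lightly oiled: friction about 0.2 takes a little of a push made with the gib borne down.
- shoulder: Strip of the mould plate, 100 x 63 mm, whose long wall is the shoulder to press against; origin at the strip's middle, level with the recess floor, axes as the seat's. Rigid steel: the push rises within a fraction of a millimetre after touching.
- gib_short: Bystander: the 62 mm gib, same section, loose on the bench; origin at its underside.
- wear_strip: Bystander: flat bronze strip 110 x 30 x 10 mm, loose on the bench.
- core_slide: Bystander: stepped steel slide block 80 x 85 x 42 mm, loose on the bench at the right.
- mallet: Bystander: brass-headed mallet, 27 cm long, lying at the far left; origin at the butt of its handle.
- hex_key: Bystander: L-shaped hex key, 14 cm long and 8 mm high, lying at the near left; origin at its bend.
- screw_bin: Bystander: red open bin 130 x 100 x 45 mm with cap screws, at the right.
- spray_can: Bystander: aerosol can, 65 mm across and 190 mm high, at the far left.
- insert (a point): Middle of the top of the steel core block beyond the end wall, 38 mm above the recess floor (block 110 x 130 mm with a 70 x 85 mm core on it). The recess, 120 mm wide, is open at the plate's near edge, and 72 mm of it are free between the lips of the fitted gib (34 mm high, at -y) and of the gib once home. The plate is fixed and turned by up to 0.35 rad.
Mind the look-alikes: they are no part of the job. Leave any green or orange look-alike of the gib alone.

How it is judged:
By the outcome, as a careful person would: the job done as asked, in the order asked, and still so for the second after the job is handed in, while the arm keeps its last pose, push and grip.
It also fails if it takes over 51 s, if anything falls off the work surface, if the arm or the gripper's body presses on something with over 40 N, if the wrist force passes 120 N, or if a joint passes its speed limit or range.

## Working session

There is one attempt and no reset: what is moved stays moved. The work goes in short steps, Python scripts to look and compute and a tool call to move; the robot and the scene stay as the last step left them, time stands still between calls to the robot, and variables do not carry over. Pictures are saved under pics/ and viewed, at most 10 in all, crops included, and the job is handed in when it is done.

Besides the shell and the picture viewer there is one more tool, called after ">>>" in YAML: its name, and indented under it one key for each argument. drive_tool: Moves the arm, as the interface text tells. Its arguments: {"type":"object","properties":{"offset":{"type":"array"},"turn":{"type":"array"},"hand":{"type":"array"},"newtons":{"type":"number"}},"required":["offset","turn","hand"]}

```bash
ls; mkdir -p pics; python3 - <<'E'
from rig import observe,get_image,camera_info,env
import cv2,numpy as np
for n in("scene","side","wrist"):
    im=get_image(n);cv2.imwrite(f"pics/{n}0.png",im)
    c=camera_info(n);print(n,c["fx"],c["cx"],c["cy"]);print(np.round(c["world_to_cam"],4).tolist())
s=observe();print(s["time_s"],s["ft_force"],s["tool_rot"],env.hold_point_z)
E
```

```text
pics
scene 512.9214231442529 267.5750578719948 208.01646212362397
[[0.6405, 0.7678, 0.0148, -0.3599], [0.6492, -0.5311, -0.5445, -0.2886], [-0.4102, 0.3583, -0.8386, 1.9472], [0.0, 0.0, 0.0, 1.0]]
side 387.67379089707936 277.72347425685444 211.15753323979408
[[-0.9895, -0.1434, -0.0187, 0.5477], [-0.0663, 0.5645, -0.8228, 0.1221], [0.1285, -0.8129, -0.5681, 1.0012], [0.0, 0.0, 0.0, 1.0]]
wrist 362.85659730167424 279.2280775920924 213.56156512375955
[[1.0, -0.0003, -0.0009, -0.5496], [0.0, -0.9483, 0.3174, -0.0415], [-0.0009, -0.3174, -0.9483, 0.3804], [0.0, 0.0, 0.0, 1.0]]
0.15 [ 0.7431122   0.53544673 -0.34069049] [[-6.36381524e-06  9.99999402e-01 -1.09337919e-03]
 [ 9.99999973e-01  6.61629127e-06  2.30910050e-04]
 [ 2.30917146e-04 -1.09337769e-03 -9.99999376e-01]] 0.0187
```

View pics/scene0.png

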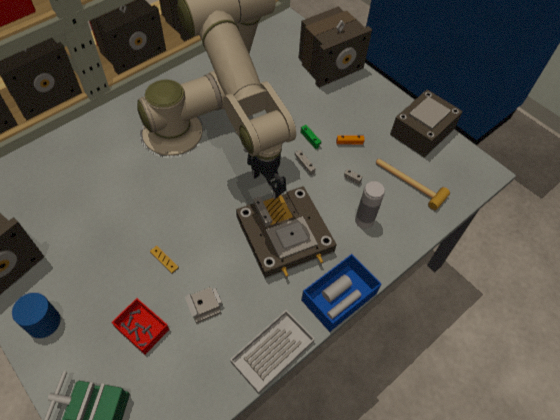

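View pics/side0.png

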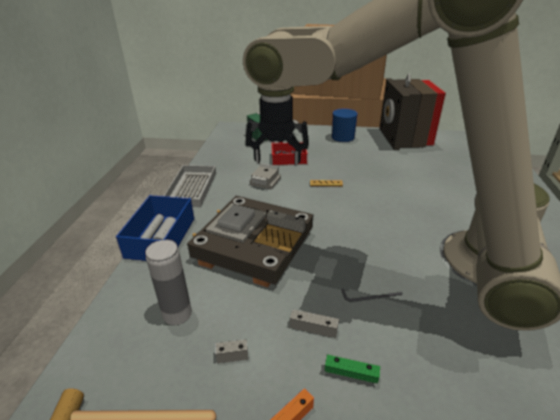

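View pics/wrist0.png

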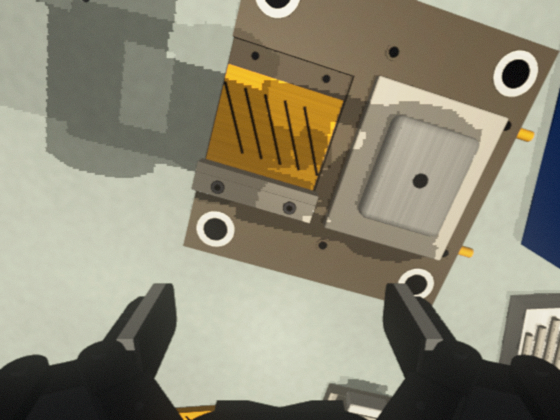

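Side view: the candidates are a steel bar at (314,322), a shorter steel bar at (231,350), a green one at (352,368) and an orange one at (295,408). The 100 mm steel one at (314,322), scene (305,162), fits. The wrist view shows the fitted gib at (253,192) and the bare seat along (290,65), with the end wall to the right. I'll measure both and confirm with a crop.

```bash
cat > h.py <<'E'
import numpy as np,cv2
from rig import observe,get_image,camera_info,env
def ray(c,uv,z):
    M=np.array(c["world_to_cam"]);R,t=M[:3,:3],M[:3,3]
    uv=np.atleast_2d(uv).astype(float)
    d=np.c_[(uv[:,0]-c["cx"])/c["fx"],(uv[:,1]-c["cy"])/c["fy"],np.ones(len(uv))]@R
    o=-R.T@t
    return o+d*((z-o[2])/d[:,2])[:,None]
E
python3 - <<'E'
from h import *
c=camera_info("wrist");w=lambda p,z:np.round(ray(c,p,z),4).tolist()
print("shoulder",w([[235,38],[352,75]],.066)); print("seat holes",w([[255,56],[326,79]],.058)); print("fit holes",w([[217,187],[289,207]],.092))
for n,ps in(("scene",[(305,162),(353,177)]),("side",[(314,322),(231,350)])):
    print(n,ray(camera_info(n),ps,.034).round(4).tolist())
im=cv2.imread("pics/side0.png")[300:375,200:390];a=cv2.resize(im,None,fx=4,fy=4,interpolation=cv2.INTER_CUBIC)
im=cv2.imread("pics/wrist0.png")[0:240,170:370];b=cv2.resize(im,(250,300))
o=np.zeros((600,760,3),np.uint8);o[:300]=a;o[300:,:250]=b
im=cv2.imread("pics/scene0.png")[145:195,290:375];b=cv2.resize(im,(510,300),interpolation=cv2.INTER_CUBIC);o[300:,250:]=b
cv2.imwrite("pics/crop1.png",o)
E
```

```text
shoulder [[0.5157, 0.1207, 0.066], [0.6074, 0.0941, 0.066]]
seat holes [[0.5303, 0.1087, 0.058], [0.5879, 0.0914, 0.058]]
fit holes [[0.5, 0.0094, 0.092], [0.5577, -0.0073, 0.092]]
scene [[0.4428, 0.2731, 0.034], [0.599, 0.3592, 0.034]]
side [[0.4349, 0.2904, 0.034], [0.5894, 0.3784, 0.034]]
```

View pics/crop1.png

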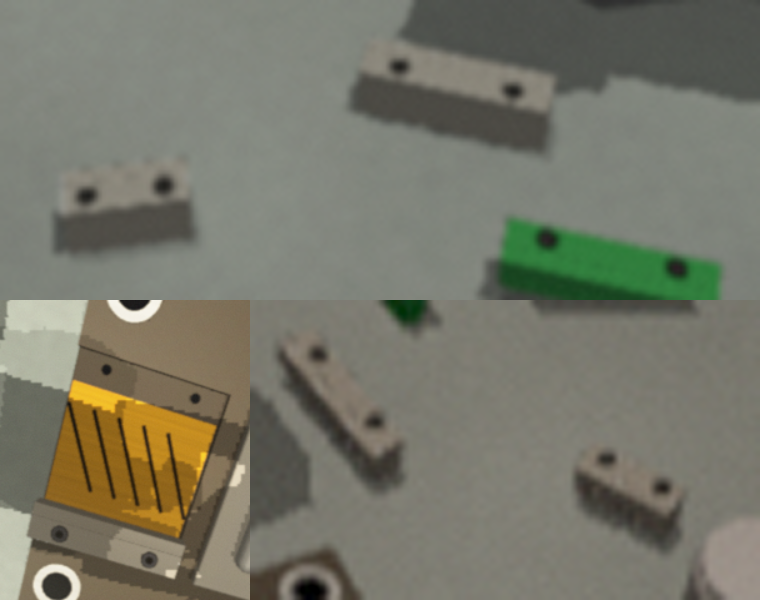

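The crop confirms it: the long steel bar is clearly longer than the other at (231,350), and the seat is the grey band with two tapped holes. Moving above the gib for a close look.

>>> drive_tool:
  offset:
    - [0.9,-0.4,0]
    - [0.9,-0.4,0]
    - [0.9,-0.4,0]
    - [0.9,-0.4,0]
    - [0.9,-0.4,0]
    - [0.9,-0.4,0]
    - [0.6,-0.4,0]
    - [0,0,0]
    - [0,0,0]
    - [0,0,0]
  turn:
    - [0,0,0]
    - [0,0,0]
    - [0,0,0]
    - [0,0,0]
    - [0,0,0]
    - [0,0,0]
    - [0,0,0]
    - [0,0,0]
    - [0,0,0]
    - [0,0,0]
  hand: [1,1,1,1,1,1,1,1,1,1]

```text
time_s: 1.4
position: [0.4385, 0.2392, 0.2312]
tool_rot: [[0.001, 1.0, -0.0], [1.0, -0.001, -0.0], [-0.0, -0.0, -1.0]]
ft_force: [-0.1, 0.9, -0.0]
grip_width: 0.0855
gripper_force: 0.0
```

```bash
python3 - <<'E'
from h import *
c=camera_info("wrist");im=get_image("wrist");cv2.imwrite("pics/w1.png",im);np.save("c1.npy",c,allow_pickle=True)
s=observe();print(s["time_s"],s["position"],s["tool_rot"].round(3) if hasattr(s["tool_rot"],"round") else s["tool_rot"],s["q"])
E
```

```text
1.45 [0.43846812 0.23927681 0.23121864] [[ 0.001  1.    -0.   ]
 [ 1.    -0.001 -0.   ]
 [-0.    -0.    -1.   ]] [ 1.50200787e+01  1.67449478e+01  8.20986293e+01 -6.84010908e-03
  8.11655978e+01  1.50946883e+01]
```

View pics/w1.png

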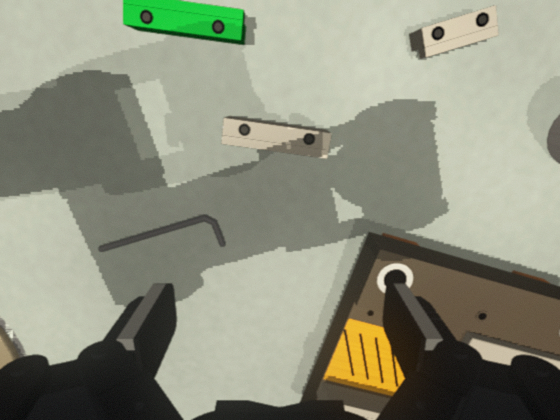

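Gib at (275,137), holes (244,129) and (309,139). Green one at (185,20), short one at (457,32). I need an enlarged crop for the lip side and edges.

```bash
python3 - <<'E'
from h import *
c=np.load("c1.npy",allow_pickle=True).item();im=cv2.imread("pics/w1.png")
o=np.zeros((600,800,3),np.uint8)
o[:360]=cv2.resize(im[105:165,210:343],(800,360),interpolation=cv2.INTER_CUBIC)
o[360:,:400]=cv2.resize(im[0:60,400:500],(400,240),interpolation=cv2.INTER_CUBIC)
i0=cv2.imread("pics/wrist0.png")
o[360:,400:]=cv2.resize(i0[150:240,180:330],(400,240),interpolation=cv2.INTER_CUBIC)
cv2.imwrite("pics/crop2.png",o)
p=ray(c,[[244,129],[309,139]],.034);print(p,p.mean(0),np.degrees(np.arctan2(*(p[1]-p[0])[[1,0]])),np.hypot(*(p[1]-p[0])[:2]))
E
```

```text
[[0.4064051  0.28837829 0.034     ]
 [0.46616612 0.27924751 0.034     ]] [0.43628561 0.2838129  0.034     ] -8.68693215184179 0.06045453916268775
```

View pics/crop2.png

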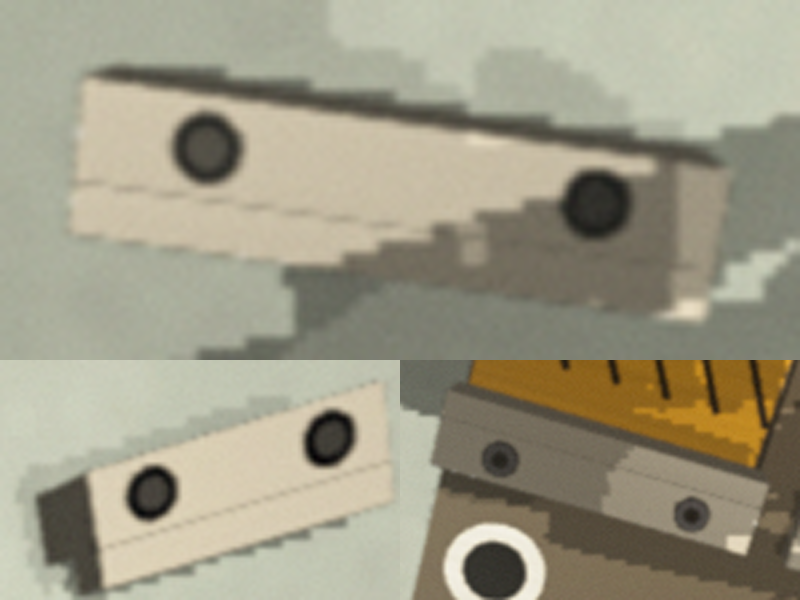

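The scribed lip line lies on the lower (-y) side and the holes towards +y. So the back already faces +y, the gib's yaw is about -8.7°, and its centre is about (0.4357, 0.280). The seat is about (0.558, 0.096), yaw about -16.3°. The tool has to turn +98.7° and go down.

>>> drive_tool:
  offset:
    - [1.0,-0.07,0]
    - [0,0,0.2]
    - [0,0,0.2]
    - [0,0,0.2]
    - [0,0,0.2]
    - [0,0,0.2]
    - [0,0,0.2]
    - [0,0,0.2]
    - [0,0,0.2]
    - [0,0,0.2]
  turn:
    - [0,0,0]
    - [0,0,1]
    - [0,0,1]
    - [0,0,1]
    - [0,0,1]
    - [0,0,1]
    - [0,0,1]
    - [0,0,1]
    - [0,0,1]
    - [0,0,1]
  hand: [0.7,0.7,0.7,0.7,0.7,0.7,0.7,0.7,0.7,0.7]

```text
time_s: 2.7
position: [0.4356, 0.2795, 0.159]
tool_rot: [[0.812, 0.584, -0.0], [0.584, -0.812, -0.0], [-0.0, 0.0, -1.0]]
ft_force: [-0.0, 0.7, -0.5]
grip_width: 0.0598
gripper_force: 0.0
```

>>> drive_tool:
  offset:
    - [0,0,0.1]
    - [0,0,0.1]
    - [0,0,0.1]
    - [0,0,0.1]
    - [0,0,0.1]
    - [0,0,0.1]
    - [0,0,0.1]
    - [0,0,0]
    - [0,0,0]
    - [0,0,0]
  turn:
    - [0,0,1]
    - [0,0,1]
    - [0,0,1]
    - [0,0,1]
    - [0,0,1]
    - [0,0,1]
    - [0,0,1]
    - [0,0,0.45]
    - [0,0,0]
    - [0,0,0]
  hand: [0.7,0.7,0.7,0.7,0.7,0.7,0.7,0.7,0.7,0.7]

```text
time_s: 3.95
position: [0.4354, 0.2797, 0.1313]
tool_rot: [[0.989, -0.151, 0.0], [-0.151, -0.989, 0.0], [0.0, -0.0, -1.0]]
ft_force: [0.1, 0.9, 0.7]
grip_width: 0.0597
gripper_force: 0.0
```

```bash
python3 - <<'E'
from h import *
c=camera_info("wrist");im=get_image("wrist");cv2.imwrite("pics/w2.png",im);np.save("c2.npy",c,allow_pickle=True)
s=observe();print(s["time_s"],s["position"],s["ft_force"],s["q"])
E
```

```text
4.0 [0.43535808 0.27982976 0.13133523] [ 0.984701   -0.22901113  0.07227312] [ 1.96086423e+01  2.42494214e+01  8.85671576e+01 -4.50330239e-04
  6.71792886e+01  1.18283851e+02]
```

View pics/w2.png

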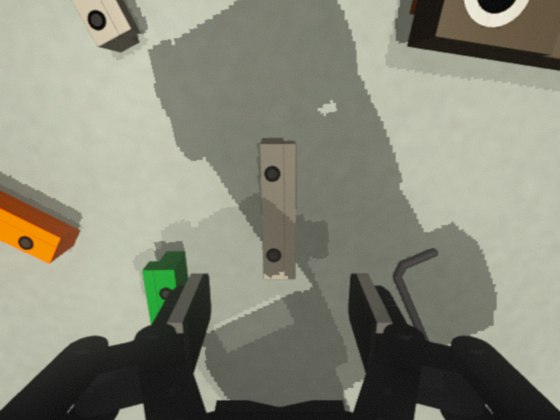

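Gib centred upright in the image, x 262–296, rows 142–278. Green look-alike at (165,275), hex key at (410,275). Checking clearances.

```bash
python3 - <<'E'
from h import *
c=np.load("c2.npy",allow_pickle=True).item();s=observe();R=np.array(s["tool_rot"]);p=np.array(s["position"])
q=ray(c,[[261,143],[296,143],[263,278],[295,278],[272,174],[274,255],[187,270],[187,290]],.034)
print(((q-p)@R*1000).round(1)); print(((ray(c,[[396,275],[436,252]],.008)-p)@R*1000).round(1))
E
```

```text
[[ 50.3 -11.5  97.3]
 [ 50.3  11.5  97.3]
 [-48.8 -11.6  97.3]
 [-48.8  12.1  97.3]
 [ 29.6  -4.4  97.3]
 [-30.1  -3.3  97.3]
 [-42.1 -67.4  97.3]
 [-58.8 -68.7  97.3]]
[[-60.2  96.1 123.3]
 [-39.6 126.1 123.3]]
```

>>> drive_tool:
  offset:
    - [0,0,0.6]
    - [0,0,0.6]
    - [0,0,0.6]
    - [0,0,0.6]
    - [0,0,0.4]
    - [0,0,0.23]
    - [0,0,0]
    - [0,0,0]
    - [0,0,0]
    - [0,0,0]
  turn:
    - [0,0,0]
    - [0,0,0]
    - [0,0,0]
    - [0,0,0]
    - [0,0,0]
    - [0,0,0]
    - [0,0,0]
    - [0,0,0]
    - [0,0,0]
    - [0,0,0]
  hand: [0.7,0.7,0.7,0.7,0.7,0.7,0.7,0.2,0.15,0.15]
  newtons: 60

```text
time_s: 5.25
position: [0.4356, 0.2802, 0.0109]
tool_rot: [[0.989, -0.151, 0.001], [-0.151, -0.989, 0.001], [0.001, -0.001, -1.0]]
ft_force: [-0.9, -0.1, 6.6]
grip_width: 0.0229
gripper_force: 59.5
```

>>> drive_tool:
  offset:
    - [0,0,0]
    - [0,0,0]
    - [0,0,-0.1]
    - [0,0,-0.5]
    - [0,0,-0.6]
    - [0,0,-0.6]
    - [0,0,-0.6]
    - [0,0,-0.5]
    - [0,0,0]
    - [0,0,0]
  turn:
    - [0,0,0]
    - [0,0,0]
    - [0,0,0]
    - [0,0,0]
    - [0,0,0]
    - [0,0,0]
    - [0,0,0]
    - [0,0,0]
    - [0,0,0]
    - [0,0,0]
  hand: [0.0,0.0,0.0,0,0,0,0,0,0,0]
  newtons: 60

```text
time_s: 6.5
position: [0.4345, 0.2797, 0.1251]
tool_rot: [[0.988, -0.151, -0.002], [-0.151, -0.988, -0.001], [-0.002, 0.001, -1.0]]
ft_force: [-0.2, -0.0, -3.8]
grip_width: 0.0233
gripper_force: 59.5
```

>>> drive_tool:
  offset:
    - [0.3,0.35,0]
    - [0.5,0.6,0]
    - [0.6,0.7,0]
    - [0.6,0.7,0]
    - [0.6,0.7,0]
    - [0.6,0.7,0]
    - [0.38,0.42,0]
    - [0,0,0]
    - [0,0,0]
    - [0,0,0]
  turn:
    - [0,0,0]
    - [0,0,0]
    - [0,0,0]
    - [0,0,0]
    - [0,0,0]
    - [0,0,0]
    - [0,0,0]
    - [0,0,0.63]
    - [0,0,0.64]
    - [0,0,0]
  hand: [0,0,0,0,0,0,0,0,0,0]

```text
time_s: 7.75
position: [0.5514, 0.0933, 0.1257]
tool_rot: [[0.96, -0.28, -0.001], [-0.28, -0.96, 0.0], [-0.001, 0.0, -1.0]]
ft_force: [-0.2, -0.4, -4.5]
grip_width: 0.0229
gripper_force: 59.7
```

```bash
python3 - <<'E'
from h import *
c=camera_info("wrist");im=get_image("wrist");np.save("c3.npy",c,allow_pickle=True);cv2.imwrite("pics/w3.png",im)
s=observe();print(s["time_s"],s["position"],s["ft_force"],np.round(s["tool_rot"],4).tolist(),s["grip_width"])
E
```

```text
7.8 [0.55137561 0.09338184 0.12578004] [ 0.06757924  1.00319207 -4.5844009 ] [[0.9601, -0.2796, -0.0008], [-0.2796, -0.9601, 0.0001], [-0.0007, 0.0002, -1.0]] 0.022625608944106916
```

View pics/w3.png

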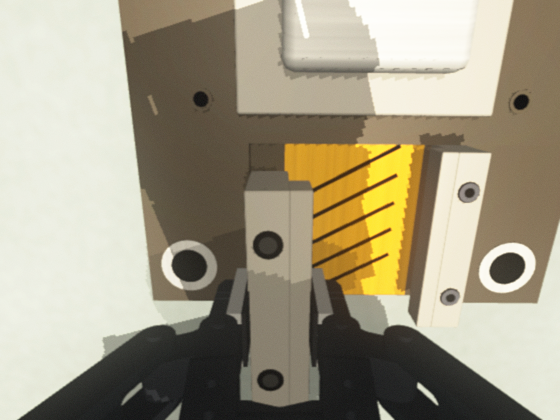

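The held gib is at columns 247–312, end at row 190. The end-wall edge is row 143, columns 249–425, and the shoulder edge is column 249. Converting to tool coordinates.

```bash
python3 - <<'E'
from h import *
c=np.load("c3.npy",allow_pickle=True).item();s=observe();R=np.array(s["tool_rot"]);p=np.array(s["position"])
T=lambda uv,z:((ray(c,uv,z)-p)@R*1000).round(1).tolist()
print("wall",T([[249,143],[420,143]],.066),"floor?",T([[249,143],[249,172]],.066),T([[249,143],[249,172]],.058))
print("near edge",T([[153,300],[540,303]],.066)); print("bushes",T([[189,265],[507,267]],.066))
print("gib top",T([[245,190],[312,190],[267,244],[270,380]],p[2]-.0109+.034)); print("fit",T([[468,192],[450,297],[488,152],[460,327]],.092))
im=cv2.imread("pics/w3.png");g=cv2.cvtColor(im,cv2.COLOR_BGR2GRAY)
print(g[155:170].mean(0)[236:262].astype(int)); print(g[130:160,252:278].mean(1).astype(int),g[130:160,300:380].mean(1).astype(int))
E
```

```text
wall [[55.2, -16.1, 59.7], [55.1, 78.2, 59.8]] floor? [[55.2, -16.1, 59.7], [39.0, -16.6, 59.7]] [[54.2, -16.8, 67.7], [37.3, -17.3, 67.7]]
near edge [[-44.0, -80.2, 59.8], [-46.5, 167.5, 59.8]]
bushes [[-19.2, -55.2, 59.8], [-20.9, 141.3, 59.8]]
gib top [[50.3, -11.1, -23.1], [50.3, 11.6, -23.1], [30.4, -3.9, -23.1], [-30.0, -3.4, -23.1]]
fit [[34.1, 95.3, 33.8], [-26.1, 95.2, 33.8], [54.2, 101.7, 33.8], [-45.7, 103.8, 33.8]]
[81 81 81 81 81 81 81 82 82 82 82 81 74 61 60 69 74 73 73 75 75 75 74 73
 74 74]
[88 87 87 87 86 86 86 86 86 86 85 85 84 77 71 73 76 76 77 76 76 76 77 76
 76 76 77 77 77 77] [103 103 103 103 102 102 103 105 107 107 107 106 105 119 153 170 175 174
 172 170 170 168 167 167 168 165 161 157 154 153]
```

Gaps: about 5 mm to the end wall and 5 mm to the shoulder, yaw aligned within 0.2°. Descending to just above the floor.

>>> drive_tool:
  offset:
    - [0,0,0.2]
    - [0,0,0.3]
    - [0,0,0.3]
    - [0,0,0.2]
    - [0,0,0.15]
    - [0,0,0.1]
    - [0,0,0.05]
    - [0,0,0.05]
    - [0,0,0]
    - [0,0,0]
  turn:
    - [0,0,0]
    - [0,0,0]
    - [0,0,0]
    - [0,0,0]
    - [0,0,0]
    - [0,0,0]
    - [0,0,0]
    - [0,0,0]
    - [0,0,0]
    - [0,0,0]
  hand: [0,0,0,0,0,0,0,0,0,0]

```text
time_s: 9.05
position: [0.5516, 0.0935, 0.0723]
tool_rot: [[0.96, -0.281, 0.0], [-0.281, -0.96, -0.0], [0.0, -0.0, -1.0]]
ft_force: [-0.9, -0.1, -4.9]
grip_width: 0.0223
gripper_force: 59.6
```

>>> drive_tool:
  offset:
    - [0,0,0.01]
    - [0,0,0.01]
    - [0,0,0]
    - [0,0,0]
    - [0,0,0]
    - [0,0,0]
    - [0,0,0]
    - [0,0,0]
    - [0,0,0]
    - [0,0,0]
  turn:
    - [0,0,0]
    - [0,0,0]
    - [0,0,0]
    - [0,0,0]
    - [0,0,0]
    - [0,0,0]
    - [0,0,0]
    - [0,0,0]
    - [0,0,0]
    - [0,0,0]
  hand: [0,0,0,0,0,0,0,0,0,0]

```text
time_s: 10.3
position: [0.5515, 0.0935, 0.0713]
tool_rot: [[0.96, -0.281, 0.0], [-0.281, -0.96, -0.0], [0.0, 0.0, -1.0]]
ft_force: [0.0, 0.3, -4.4]
grip_width: 0.0227
gripper_force: 59.6
```

>>> drive_tool:
  offset:
    - [0,0,0.01]
    - [0,0,0.01]
    - [0,0,0.01]
    - [0,0,0.01]
    - [0,0,0.01]
    - [0,0,0]
    - [0,0,0]
    - [0,0,0]
    - [0,0,0]
    - [0,0,0]
  turn:
    - [0,0,0]
    - [0,0,0]
    - [0,0,0]
    - [0,0,0]
    - [0,0,0]
    - [0,0,0]
    - [0,0,0]
    - [0,0,0]
    - [0,0,0]
    - [0,0,0]
  hand: [0,0,0,0,0,0,0,0,0,0]

```text
time_s: 11.55
position: [0.5515, 0.0935, 0.0693]
tool_rot: [[0.96, -0.281, -0.0], [-0.281, -0.96, 0.0], [-0.0, -0.0, -1.0]]
ft_force: [0.1, 0.3, -5.4]
grip_width: 0.0229
gripper_force: 59.6
```

>>> drive_tool:
  offset:
    - [0,0,0.006]
    - [0,0,0.006]
    - [0,0,0.004]
    - [0,0,0.004]
    - [0,0,0]
    - [0,0,0]
    - [0,0,0]
    - [0,0,0]
    - [0,0,0]
    - [0,0,0]
  turn:
    - [0,0,0]
    - [0,0,0]
    - [0,0,0]
    - [0,0,0]
    - [0,0,0]
    - [0,0,0]
    - [0,0,0]
    - [0,0,0]
    - [0,0,0]
    - [0,0,0]
  hand: [0,0,0,0,0,0,0,0,0,0]

```text
time_s: 12.8
position: [0.5515, 0.0935, 0.0689]
tool_rot: [[0.96, -0.281, 0.0], [-0.281, -0.96, -0.0], [0.0, -0.0, -1.0]]
ft_force: [-5.1, 0.1, 5.9]
grip_width: 0.0228
gripper_force: 60.9
```

Floor contact at the expected height. Easing the down-force slightly, then sliding toward the end wall.

>>> drive_tool:
  offset:
    - [0,0,-0.004]
    - [0.01,0,0]
    - [0.01,0,0]
    - [0.01,0,0]
    - [0.01,0,0]
    - [0.01,0,0]
    - [0.01,0,0]
    - [0.01,0,0]
    - [0,0,0]
    - [0,0,0]
  turn:
    - [0,0,0]
    - [0,0,0]
    - [0,0,0]
    - [0,0,0]
    - [0,0,0]
    - [0,0,0]
    - [0,0,0]
    - [0,0,0]
    - [0,0,0]
    - [0,0,0]
  hand: [0,0,0,0,0,0,0,0,0,0]

```text
time_s: 14.05
position: [0.5543, 0.0928, 0.0689]
tool_rot: [[0.96, -0.281, 0.0], [-0.281, -0.96, 0.0], [0.0, -0.0, -1.0]]
ft_force: [-4.1, 1.5, 5.5]
grip_width: 0.023
gripper_force: 60.9
```

>>> drive_tool:
  offset:
    - [0,0,-0.004]
    - [0.006,0,0]
    - [0.006,0,0]
    - [0.006,0,0]
    - [0.006,0,0]
    - [0.006,0,0]
    - [0,0,0]
    - [0,0,0]
    - [0,0,0]
    - [0,0,0]
  turn:
    - [0,0,0]
    - [0,0,0]
    - [0,0,0]
    - [0,0,0]
    - [0,0,0]
    - [0,0,0]
    - [0,0,0]
    - [0,0,0]
    - [0,0,0]
    - [0,0,0]
  hand: [0,0,0,0,0,0,0,0,0,0]

```text
time_s: 15.3
position: [0.5554, 0.0923, 0.0689]
tool_rot: [[0.96, -0.281, 0.0], [-0.281, -0.96, -0.0], [0.0, 0.0, -1.0]]
ft_force: [-3.0, 0.9, 5.2]
grip_width: 0.0227
gripper_force: 60.7
```

>>> drive_tool:
  offset:
    - [0.005,0,0]
    - [0.005,0,0]
    - [0.005,0,0]
    - [0.005,0,0]
    - [0,0,0]
    - [0,0,0]
    - [0,0,0]
    - [0,0,0]
    - [0,0,0]
    - [0,0,0]
  turn:
    - [0,0,0]
    - [0,0,0]
    - [0,0,0]
    - [0,0,0]
    - [0,0,0]
    - [0,0,0]
    - [0,0,0]
    - [0,0,0]
    - [0,0,0]
    - [0,0,0]
  hand: [0,0,0,0,0,0,0,0,0,0]

```text
time_s: 16.55
position: [0.5561, 0.0921, 0.0689]
tool_rot: [[0.96, -0.281, 0.0], [-0.281, -0.96, -0.0], [0.0, 0.0, -1.0]]
ft_force: [-3.1, 0.3, 4.7]
grip_width: 0.0224
gripper_force: 60.8
```

>>> drive_tool:
  offset:
    - [0.005,0,0]
    - [0.005,0,0]
    - [0.005,0,0]
    - [0,0,0]
    - [0,0,0]
    - [0,0,0]
    - [0,0,0]
    - [0,0,0]
    - [0,0,0]
    - [0,0,0]
  turn:
    - [0,0,0]
    - [0,0,0]
    - [0,0,0]
    - [0,0,0]
    - [0,0,0]
    - [0,0,0]
    - [0,0,0]
    - [0,0,0]
    - [0,0,0]
    - [0,0,0]
  hand: [0,0,0,0,0,0,0,0,0,0]

```text
time_s: 17.8
position: [0.5562, 0.092, 0.0689]
tool_rot: [[0.96, -0.281, -0.001], [-0.281, -0.96, 0.0], [-0.001, 0.0, -1.0]]
ft_force: [-5.8, 1.7, 6.8]
grip_width: 0.0231
gripper_force: 61.0
```

End wall reached at the expected 4.9 mm, with the force rising. Now sliding toward the shoulder (tool -y).

>>> drive_tool:
  offset:
    - [0,0,-0.003]
    - [0,-0.01,0]
    - [0,-0.01,0]
    - [0,-0.01,0]
    - [0,-0.01,0]
    - [0,-0.01,0]
    - [0,-0.01,0]
    - [0,-0.01,0]
    - [0,0,0]
    - [0,0,0]
  turn:
    - [0,0,0]
    - [0,0,0]
    - [0,0,0]
    - [0,0,0]
    - [0,0,0]
    - [0,0,0]
    - [0,0,0]
    - [0,0,0]
    - [0,0,0]
    - [0,0,0]
  hand: [0,0,0,0,0,0,0,0,0,0]

```text
time_s: 19.05
position: [0.5567, 0.0936, 0.0689]
tool_rot: [[0.96, -0.281, -0.002], [-0.281, -0.96, -0.002], [-0.001, 0.002, -1.0]]
ft_force: [-6.9, -4.1, 6.6]
grip_width: 0.023
gripper_force: 61.0
```

>>> drive_tool:
  offset:
    - [0,-0.005,0]
    - [0,-0.005,0]
    - [0,-0.005,0]
    - [0,-0.005,0]
    - [0,0,0]
    - [0,0,0]
    - [0,0,0]
    - [0,0,0]
    - [0,0,0]
    - [0,0,0]
  turn:
    - [0,0,0]
    - [0,0,0]
    - [0,0,0]
    - [0,0,0]
    - [0,0,0]
    - [0,0,0]
    - [0,0,0]
    - [0,0,0]
    - [0,0,0]
    - [0,0,0]
  hand: [0,0,0,0,0,0,0,0,0,0]

```text
time_s: 20.3
position: [0.5569, 0.0943, 0.0689]
tool_rot: [[0.96, -0.281, -0.002], [-0.281, -0.96, -0.002], [-0.002, 0.002, -1.0]]
ft_force: [-6.9, -5.5, 6.2]
grip_width: 0.0228
gripper_force: 61.0
```

>>> drive_tool:
  offset:
    - [0,0,-0.005]
    - [0,-0.005,-0.002]
    - [0,-0.005,0]
    - [0,-0.005,0]
    - [0,-0.005,0]
    - [0,-0.005,0]
    - [0,-0.005,0]
    - [0,0,0]
    - [0,0,0]
    - [0,0,0]
  turn:
    - [0,0,0]
    - [0,0,0]
    - [0,0,0]
    - [0,0,0]
    - [0,0,0]
    - [0,0,0]
    - [0,0,0]
    - [0,0,0]
    - [0,0,0]
    - [0,0,0]
  hand: [0,0,0,0,0,0,0,0,0,0]

```text
time_s: 21.55
position: [0.5573, 0.0957, 0.0689]
tool_rot: [[0.96, -0.281, -0.002], [-0.281, -0.96, -0.002], [-0.002, 0.002, -1.0]]
ft_force: [-5.7, -3.2, 4.6]
grip_width: 0.0232
gripper_force: 60.8
```

```bash
cat > f.py <<'E'
from h import *
s=observe();R=np.array(s["tool_rot"]);p=np.array(s["position"])
X=np.array([.960,-.281,0]);Y=np.array([.281,.960,0]);d=p-[.558,.0962,0]
print("t",s["time_s"],"pos seat mm",(d@X*1e3).round(2),(d@Y*1e3).round(2),p[2].round(5),"F",(s["ft_force"]@X).round(1),(s["ft_force"]@Y).round(1),s["ft_force"][2].round(1),"T",np.round(s["wrist_torque"],2),"tilt",np.degrees(R[:2,2]).round(2),"yaw",np.degrees(np.arctan2(R[1,0],R[0,0])).round(2))
E
python3 f.py
```

```text
t 21.55 pos seat mm -0.51 -0.71 0.06891 F -4.5 -4.6 4.6 T [-0.73  0.85 -0.18] tilt [-0.13 -0.09] yaw -16.34
```

>>> drive_tool:
  offset:
    - [0,-0.003,-0.003]
    - [0,-0.003,0]
    - [0,-0.003,0]
    - [0,-0.003,0]
    - [0,-0.003,0]
    - [0,-0.003,0]
    - [0,0,0]
    - [0,0,0]
    - [0,0,0]
    - [0,0,0]
  turn:
    - [0,0,0]
    - [0,0,0]
    - [0,0,0]
    - [0,0,0]
    - [0,0,0]
    - [0,0,0]
    - [0,0,0]
    - [0,0,0]
    - [0,0,0]
    - [0,0,0]
  hand: [0,0,0,0,0,0,0,0,0,0]

```text
time_s: 22.8
position: [0.5575, 0.0964, 0.0689]
tool_rot: [[0.96, -0.281, -0.002], [-0.281, -0.96, -0.001], [-0.002, 0.002, -1.0]]
ft_force: [-5.3, -3.3, 3.4]
grip_width: 0.0228
gripper_force: 60.6
```

```bash
python3 f.py
```

```text
t 22.8 pos seat mm -0.54 0.06 0.06892 F -4.1 -4.7 3.4 T [-0.68  0.79 -0.18] tilt [-0.13 -0.08] yaw -16.34
```

>>> drive_tool:
  offset:
    - [0,0,-0.003]
    - [0,0,-0.003]
    - [0,-0.003,0]
    - [0,-0.003,0]
    - [0,-0.003,0]
    - [0,-0.003,0]
    - [0,-0.003,0]
    - [0,0,0]
    - [0,0,0]
    - [0,0,0]
  turn:
    - [0,0,0]
    - [0,0,0]
    - [0,0,0]
    - [0,0,0]
    - [0,0,0]
    - [0,0,0]
    - [0,0,0]
    - [0,0,0]
    - [0,0,0]
    - [0,0,0]
  hand: [0,0,0,0,0,0,0,0,0,0]

```text
time_s: 24.05
position: [0.5576, 0.0966, 0.0689]
tool_rot: [[0.96, -0.282, -0.003], [-0.282, -0.96, -0.002], [-0.002, 0.003, -1.0]]
ft_force: [-5.3, -5.8, 1.2]
grip_width: 0.0228
gripper_force: 60.3
```

```bash
python3 f.py
```

```text
t 24.05 pos seat mm -0.54 0.28 0.06893 F -3.4 -7.0 1.2 T [-0.99  0.76 -0.33] tilt [-0.16 -0.11] yaw -16.36
```

>>> drive_tool:
  offset:
    - [0.003,0,0]
    - [0.003,0,0]
    - [0,-0.003,0]
    - [0,-0.003,0]
    - [0,0,0]
    - [0,0,0]
    - [0,0,0]
    - [0,0,0]
    - [0,0,0]
    - [0,0,0]
  turn:
    - [0,0,0]
    - [0,0,0]
    - [0,0,0]
    - [0,0,0]
    - [0,0,0]
    - [0,0,0]
    - [0,0,0]
    - [0,0,0]
    - [0,0,0]
    - [0,0,0]
  hand: [0,0,0,0,0,0,0,0,0,0]

```text
time_s: 25.3
position: [0.5576, 0.0966, 0.0689]
tool_rot: [[0.959, -0.282, -0.003], [-0.282, -0.959, -0.002], [-0.003, 0.003, -1.0]]
ft_force: [-6.1, -6.1, 3.1]
grip_width: 0.023
gripper_force: 60.4
```

```bash
python3 f.py; python3 - <<'E'
from h import *
c=camera_info("wrist");im=get_image("wrist");cv2.imwrite("pics/w4.png",im)
o=cv2.resize(im[90:240,190:390],(800,600),interpolation=cv2.INTER_CUBIC);cv2.imwrite("pics/w4c.png",o)
E
```

```text
t 25.3 pos seat mm -0.52 0.3 0.06894 F -4.1 -7.6 3.1 T [-1.21  0.95 -0.38] tilt [-0.2  -0.13] yaw -16.36
```

View pics/w4c.png

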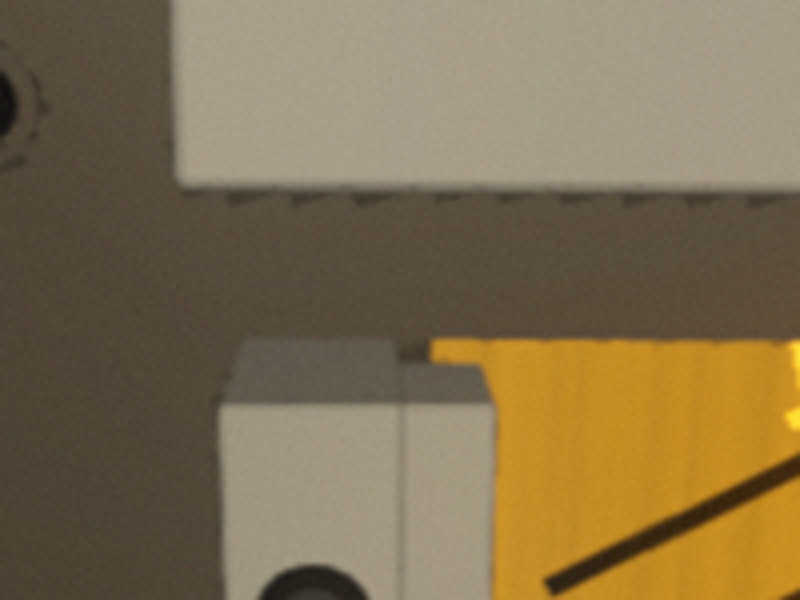

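The gib's end meets the end wall at crop row ~340 with no gap, and its back sits against the shoulder at column ~222. I'll take out the slight tool tilt and raise the push.

>>> drive_tool:
  offset:
    - [0,0,0]
    - [0,0,0]
    - [0,-0.003,0]
    - [0,-0.003,0]
    - [0,0,0]
    - [0,0,0]
    - [0,0,0]
    - [0,0,0]
    - [0,0,0]
    - [0,0,0]
  turn:
    - [0.01,0.01,0]
    - [0.01,0.01,0]
    - [0,0,0]
    - [0,0,0]
    - [0,0,0]
    - [0,0,0]
    - [0,0,0]
    - [0,0,0]
    - [0,0,0]
    - [0,0,0]
  hand: [0,0,0,0,0,0,0,0,0,0]

```text
time_s: 26.6
position: [0.5576, 0.0967, 0.0689]
tool_rot: [[0.96, -0.282, -0.001], [-0.282, -0.96, -0.001], [-0.001, 0.001, -1.0]]
ft_force: [-6.2, -7.8, 2.2]
grip_width: 0.0229
gripper_force: 60.4
```

```bash
python3 f.py
```

```text
t 26.6 pos seat mm -0.53 0.35 0.06892 F -3.8 -9.2 2.2 T [-1.34  1.09 -0.28] tilt [-0.06 -0.07] yaw -16.36
```

>>> drive_tool:
  offset:
    - [0,-0.003,0]
    - [0,-0.002,0]
    - [0,0,0]
    - [0,0,0]
    - [0,0,0]
    - [0,0,0]
    - [0,0,0]
    - [0,0,0]
    - [0,0,0]
    - [0,0,0]
  turn:
    - [0,0,0]
    - [0,0,0]
    - [0,0,0]
    - [0,0,0]
    - [0,0,0]
    - [0,0,0]
    - [0,0,0]
    - [0,0,0]
    - [0,0,0]
    - [0,0,0]
  hand: [0,0,0,0,0,0,0,0,0,0]

```text
time_s: 27.85
position: [0.5576, 0.0967, 0.0689]
tool_rot: [[0.959, -0.282, -0.001], [-0.282, -0.959, -0.001], [-0.001, 0.002, -1.0]]
ft_force: [-7.4, -8.5, 3.0]
grip_width: 0.0225
gripper_force: 60.4
```

```bash
python3 f.py;python3 - <<'E'
from h import *
f=[]
for i in range(6): get_image("side");f.append(observe()["ft_force"])
f=np.array(f);print((f@[.281,.96,0]).round(1),(f@[.96,-.281,0]).round(1),f[:,2].round(1))
E
```

```text
t 27.85 pos seat mm -0.49 0.38 0.06894 F -4.7 -10.2 3.0 T [-1.55  1.1  -0.41] tilt [-0.07 -0.08] yaw -16.37
[-10.   -9.8 -10.   -9.5  -9.  -10.7] [-4.4 -4.6 -5.3 -4.6 -4.5 -4.3] [3.3 1.6 3.1 2.5 2.9 3.1]
```

>>> drive_tool:
  offset:
    - [0,-0.003,0]
    - [0,0,0]
    - [0,0,0]
    - [0,0,0]
    - [0,0,0]
    - [0,0,0]
    - [0,0,0]
    - [0,0,0]
    - [0,0,0]
    - [0,0,0]
  turn:
    - [0,0,0]
    - [0,0,0]
    - [0,0,0]
    - [0,0,0]
    - [0,0,0]
    - [0,0,0]
    - [0,0,0]
    - [0,0,0]
    - [0,0,0]
    - [0,0,0]
  hand: [0,0,0,0,0,0,0,0,0,0]

```text
time_s: 29.4
position: [0.5576, 0.0967, 0.0689]
tool_rot: [[0.959, -0.282, -0.001], [-0.282, -0.959, -0.002], [-0.001, 0.002, -1.0]]
ft_force: [-8.2, -8.8, 3.7]
grip_width: 0.0226
gripper_force: 60.5
```

```bash
python3 - <<'E'
from h import *
f=[]
for i in range(6): im=get_image("wrist");f.append(observe()["ft_force"])
f=np.array(f);print((f@[.281,.96,0]).round(1),(f@[.96,-.281,0]).round(1),f[:,2].round(1))
cv2.imwrite("pics/w5.png",im)
E
python3 f.py
```

```text
[-10.   -9.7  -9.9 -12.4 -10.9 -10.9] [-5.  -4.9 -4.1 -5.2 -5.  -4.7] [2.7 2.1 2.4 4.  3.3 3.6]
t 29.7 pos seat mm -0.5 0.41 0.06894 F -4.7 -10.9 3.6 T [-1.65  1.15 -0.42] tilt [-0.07 -0.09] yaw -16.37
```

View pics/w5.png

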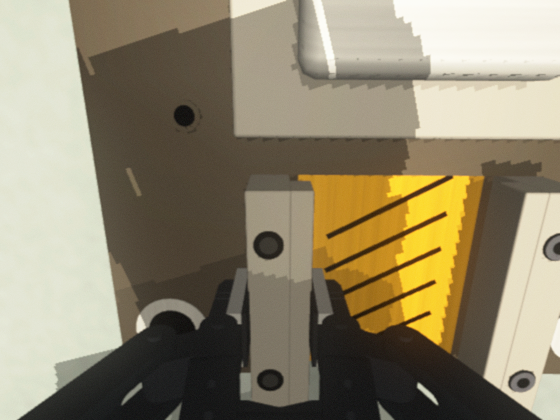

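The gib stands home: its end is at the wall (row 175), its lip is over the slideway, it's flush at the shoulder, and the push is steady at about 10.6 N. Handing in.

```bash
python3 -c "
from rig import env
print(env.close_job())"
```

```text
the job is handed in; nothing more can be done
None
```

The job is handed in at about 30 s: the long steel gib stands in the bare seat, its end at the end wall and its back flush on the shoulder, still gripped and pressed there at about 10 N (wrist reading about 10.6 N, part of it floor friction); I touched nothing else on the bench.

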